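Start the reactor stirrer and click its speed up to step 6

TASK

On the white stirrer console, press the green start button with a fingertip while the stirrer is still set to a low step, and let the button come back out. Then push the black speed selector round clockwise with a fingertip, gently and without pinching it, click by click up to step 6 (the sixth black mark after the red off mark) and never past it, and leave it resting in that click. Leave the red stop button, the blue heating console and the glassware and tools on the bench as they are.

Things in the scene. Friction and masses are not known exactly. Their poses are not given: they have to be found in the camera images.
- stirrer_panel: sloping top panel of the white stirrer console (260 mm wide, 230 mm deep, fixed; stands left or right of a blue one). Origin: centre of the panel's surface, 80 mm above the bench. x runs up the panel away from the robot (10 degrees of slope), y across it to the left, z is its outward normal. Offsets given for the other things are in this frame.
- speed_axis (a point): on the speed selector's turning axis (parallel to panel z), 20 mm above the panel at panel x -10, y +48 mm. Handle: a straight black bar centred on the axis, 72 mm long, 14 mm thick, its faces 8 to 32 mm above the panel, on a hub 30 mm across; a white line on its top marks the pointer half. The panel is flat and clear to 60 mm from the axis.
- speed_selector (a joint): speed selector, rad, growing clockwise seen from above: 0 = off (red mark), steps 1 to 8 at the black marks, a click every 30 degrees (0.524), step 6 = 3.142. Step k points 120 - 30 k degrees anticlockwise from panel x. Leaving a click takes 0.1 N m (4 N at 28 mm), easing to nothing halfway; from 0.6 of the way it snaps into the next click by itself and stays. Starts at step 1, 2 or 3.
- speed_pointer (a point): middle of the end face of the pointer half of that bar, 36 mm from the axis, 20 mm above the panel
- start_button (a joint): green start button, m: 0 = out, 0.006 = fully in; it springs back. Moves along the panel's normal, fully in takes 5 N.
- start_button_top (a point): centre of the green button's top: 28 mm across, 22 mm above the panel when out, at panel x -55, y -80 mm; round it a fixed steel collar 44 mm across and 12 mm high
- stop_button (a joint): red stop button, m: 0 = out, 0.006 = fully in; springs back. Leave it alone.
- stop_button_top (a point): centre of the red button's top: 36 mm across, 22 mm above the panel, at panel x +40, y -80 mm; yellow collar 52 mm across
- heater_pointer (a point): pointer end of the grey bar handle on the blue heating console (220 mm wide, 230 mm deep, same slope and height as the white one, handle of the same size); to be left as it is
- beaker: clear glass beaker, 70 mm wide, 95 mm high, origin at the centre of its underside
- amber_bottle: brown glass reagent bottle with a white cap, 64 mm wide, 150 mm high, origin at the centre of its underside
- sample_jar: small glass jar with a blue cap, 48 mm wide, 60 mm high, origin at the centre of its underside
- lab_spatula: steel spatula 180 mm long, lying flat on the bench in front of the consoles, origin near its middle
- mortar: white porcelain mortar, 90 mm wide, 50 mm high, origin at the centre of its underside
- flask_stopper: white flask stopper standing on its 38 mm head, 36 mm high, origin at the centre of its underside

How it is judged:
On the way, in this order (a step that is already met when the one before it is completed fails the run):
1. the green start button is pushed in while the selector is at step 3 or lower (value of joint start_button above 0.004 m and value of joint speed_selector below 1.8326 rad), for 0.05 s.
2. the button has come back out and the speed selector rests at step 6 (value of joint speed_selector between 3.0216 and 3.2616 rad and value of joint start_button below 0.0015 m), for 0.3 s.
At the end, for the whole second after the job is handed in: The speed selector rests in the click of step 6 (3.142 rad, within 0.12 rad), the start and stop buttons are out (within 1.5 mm) (all of step 2 and value of joint stop_button below 0.0015 m and velocity of joint speed_selector between -0.1 and 0.1 rad/s); the robot touches nothing.
It fails at once if the speed selector goes past step 6 (value of joint speed_selector above 3.4216 rad).
It fails at once if the start button is pressed with the selector above step 3 (value of joint start_button above 0.004 m and value of joint speed_selector above 1.8826 rad).
It fails at once if the red stop button is pressed or the heating console's selector is turned (value of joint stop_button above 0.003 m or distance of heater_pointer from where it was at the start of the episode above 0.01 m).
It fails at once if the selector handle is pinched or forced (over 18 N) instead of being pushed gently (contact force between the fingers and speed_selector above 18 N).
It fails at once if a loose thing on the bench is lifted or knocked 25 mm from its place (distance of any of beaker, amber_bottle, sample_jar, lab_spatula, mortar, flask_stopper from where it was at the start of the episode above 0.025 m).
It also fails if it takes over 61 s, if anything falls off the work surface, if the arm or the gripper's body presses on something with over 40 N, if the wrist force passes 120 N, or if a joint passes its speed limit or range.

ROBOT

A 6-joint arm with a two-finger parallel gripper is mounted at the origin on the work surface. World frame = base frame: x ahead of the robot, y to its left, z up, the work surface at z = 0. Lengths are in m, angles in rad, forces in N, time in s.
With the tool pointing down it reaches from about 0.35 to 0.8 m from the base axis. Payload 7.3 kg.
Tool frame: the origin (TCP) lies midway between the tips of the shut fingers; the grasp point (between the pads) lies 19 mm behind it (pinch_z is the distance from the TCP to the grasp point, in m); z points along the fingers, y is the line along which they close (so a half turn about z gives the same grasp; the last joint's range is limited). The gripper opens to 85 mm and grips with 20 to 120 N. Pads are 22 mm wide; open, the fingers measure 114 mm over their backs; the gripper's body (76 mm by 85 mm) begins 54 mm behind the grasp point. The pads swing forward as they close: fully open they stand 13 mm farther back than shut.
Start: joints at [-1.275, 0.342, 1.524, -0, 1.275, -0.146], TCP at [0.224, -0.475, 0.231] pointing down, gripper open.
Joint ranges: [-2.53, 2.53], [-0.77, 2.02], [0.04, 2.7], [-1, 4.14], [0.28, 2.66], [-3.11, 3.11]. Speed limits (rad/s): [2.57, 2.57, 3.14, 3.14, 3.14, 3.14].

INTERFACE

Orientations are given as a rotation vector (axis times angle).
In Python, from plant import reach, move_linear, movej, gripper_to, pause, inverse_kinematics, get_image, camera_model, PlanningError, finish_job, boxes_of, get_clock, get_q, get_qvel, get_joint_efforts, get_tool_pos, get_ee_rot, get_contact_force, get_torque, get_finger_gap, get_finger_force, pinch_z gives the robot as it stands. The module is installed in compiled form; this text tells all that it offers. Calls block until the motion is done:
- reach(position, orientation): joint-space move of the TCP to a pose.
- move_linear(position, ori=None, vel=0.15, f_stop=None): straight line of the TCP; ori=None keeps the orientation; vel is the mean speed in m/s. With f_stop (N) it stops when the force on the tool has changed by that much, and returns True; else False.
- movej(angles): joint-space move.
- gripper_to(opening): opening from 0.0 (shut) to 1.0 (fully open); the grip force is fixed at half the most; returns when the fingers have stopped.
- pause(seconds).
- inverse_kinematics(position, orientation): joint angles nearest the present ones, or None.
- get_image(name): name is "scene" or "top"; returns the picture (400x640x3 uint8, red, green, blue); there is no depth.
- camera_model(name): a dict with "intrinsics" (3x3 intrinsics, pixels), "cam_to_world" (4x4, takes a point from camera to world coordinates). Camera axes: x right, y down, z forward; pixel columns grow to the right and rows downward; lengths in m; the calibration is good to about 2 mm. A picture is of the moment at which its call begins. camera_model takes no time and is no camera call.
A pose or a line that the arm cannot do raises PlanningError and nothing moves.
- finish_job(): hands the job in; it is judged then, once.
Trained networks look in the newest picture that a camera, given by its name, has taken for a name from the list of things; names that differ only in an ending like _2 or _b are one class to them, and where a whole thing is asked for, a point or a joint stands for the part that bears it (a point fixed in the world has none). Each returns a list of dicts, best first, with "conf" (0 to 1); they miss things now and then, are a little off and sometimes report something else, mostly with a low value. They report only what shows in the picture. A call takes as long as a camera call.
- boxes_of(camera, name): "at" ([x, y, z] in m, in world coordinates, good to about 4 mm: the middle of the surface that is visible of it).
Readings, each from a call of its own:
- get_clock(): time.
- get_q(): joint angles.
- get_qvel(): joint speeds.
- get_joint_efforts(): joint torques, N m.
- get_tool_pos(): TCP position.
- get_ee_rot(): TCP orientation.
- get_contact_force(): force on the tool from outside, world axes, zero at the start.
- get_torque(): the same for the moment, N m.
- get_finger_gap(): opening from 0.0 (shut) to 1.0 (fully open).
- get_finger_force(): force on a finger pad.
Only numpy, scipy, OpenCV 4.12 (cv2) and the standard library are available. Lean on these libraries where they do the work, as an engineer would, in place of code of your own. Each camera call takes 0.05 s, during which the arm holds its last target. There are 200 camera calls.

## Working session

There is one attempt and no reset: what is moved stays moved. The work goes in short steps, each a Python script; the robot and the scene stay as the last script left them, time stands still between calls to the robot, and variables do not carry over. Pictures are saved under pics/ and viewed, at most 10 in all, crops included, and the job is handed in when it is done.

```bash
mkdir -p pics; python3 - <<'E'
from plant import *
import cv2
for c in ("scene","top"):
    im=get_image(c); cv2.imwrite(f"pics/{c}0.png",cv2.cvtColor(im,cv2.COLOR_RGB2BGR))
    m=camera_model(c); print(m["intrinsics"],m["cam_to_world"])
    for n in ("stirrer_panel","speed_axis","speed_selector","speed_pointer","start_button_top","stop_button_top","heater_pointer","beaker","amber_bottle","sample_jar","mortar","flask_stopper","lab_spatula"):
        print(c,n,[(round(d["conf"],2),[round(float(v),3) for v in d["at"]]) for d in boxes_of(c,n)[:2]])
print(get_clock(),get_ee_rot(),pinch_z)
E
```

```text
[[481.07804562   0.         318.22511   ]
 [  0.         481.07804562 205.66281572]
 [  0.           0.           1.        ]] [[ 0.41490027  0.54054751 -0.73189218  1.57125661]
 [ 0.90985695 -0.24272749  0.336517   -0.50263642]
 [ 0.00425308 -0.80553818 -0.59252861  0.96435084]
 [ 0.          0.          0.          1.        ]]
scene stirrer_panel [(0.96, [0.649, 0.218, 0.088])]
scene speed_axis [(0.65, [0.648, 0.222, 0.09])]
scene speed_selector [(0.7, [0.637, 0.263, 0.106])]
scene speed_pointer [(0.76, [0.633, 0.269, 0.106])]
scene start_button_top [(0.72, [0.482, 0.474, 0.067]), (0.49, [0.606, -0.165, 0.105])]
scene stop_button_top [(0.62, [0.657, 0.13, 0.108])]
scene heater_pointer [(0.66, [0.605, -0.165, 0.104]), (0.33, [0.567, 0.148, 0.091])]
scene beaker [(0.95, [0.483, 0.472, 0.067])]
scene amber_bottle [(0.76, [0.57, -0.481, 0.084])]
scene sample_jar [(0.56, [0.392, 0.037, 0.045])]
scene mortar [(0.85, [0.337, -0.372, 0.04]), (0.18, [0.358, 0.242, 0.013])]
scene flask_stopper []
scene lab_spatula [(0.71, [0.649, 0.216, 0.089]), (0.68, [0.343, -0.163, -0.001])]
[[465.478740
[... 558 characters left out ...]
art_button_top [(0.7, [0.606, -0.164, 0.109]), (0.54, [0.56, 0.149, 0.09])]
top stop_button_top [(0.44, [0.649, 0.132, 0.108]), (0.15, [0.558, 0.152, 0.09])]
top heater_pointer [(0.52, [0.605, -0.165, 0.109])]
top beaker [(0.91, [0.46, 0.496, 0.059]), (0.73, [0.652, 0.13, 0.106])]
top amber_bottle [(0.65, [0.544, -0.466, 0.1]), (0.31, [0.629, 0.222, 0.085])]
top sample_jar [(0.7, [0.383, 0.044, 0.062]), (0.52, [0.604, -0.166, 0.11])]
top mortar [(0.74, [0.627, 0.264, 0.11]), (0.72, [0.351, -0.381, 0.029])]
top flask_stopper [(0.64, [0.346, 0.237, 0.012])]
top lab_spatula [(0.6, [0.342, -0.16, 0.001]), (0.56, [0.345, 0.238, 0.014])]
1.4 [ 3.06518565e+00  6.88284504e-01 -4.99717297e-05] 0.0187
```

View pics/top0.png

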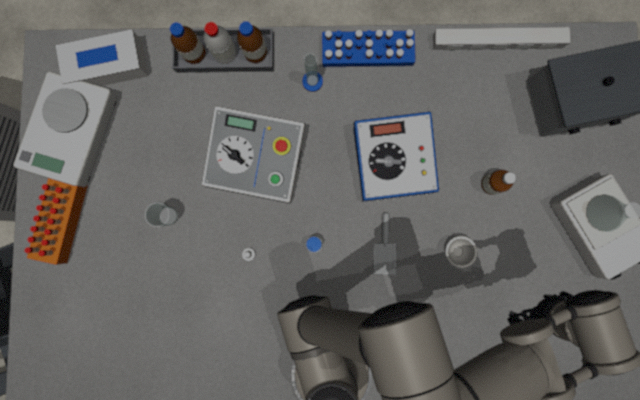

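View pics/scene0.png

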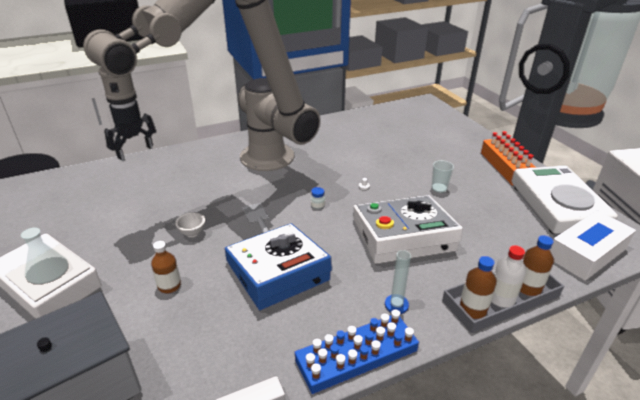

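```bash
python3 - <<'E'
import cv2
im=cv2.imread("pics/top0.png")[50:200,170:340]
cv2.imwrite("pics/crop0.png",cv2.resize(im,None,fx=4,fy=4,interpolation=cv2.INTER_CUBIC))
E
```

```text
(no output)
```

View pics/crop0.png

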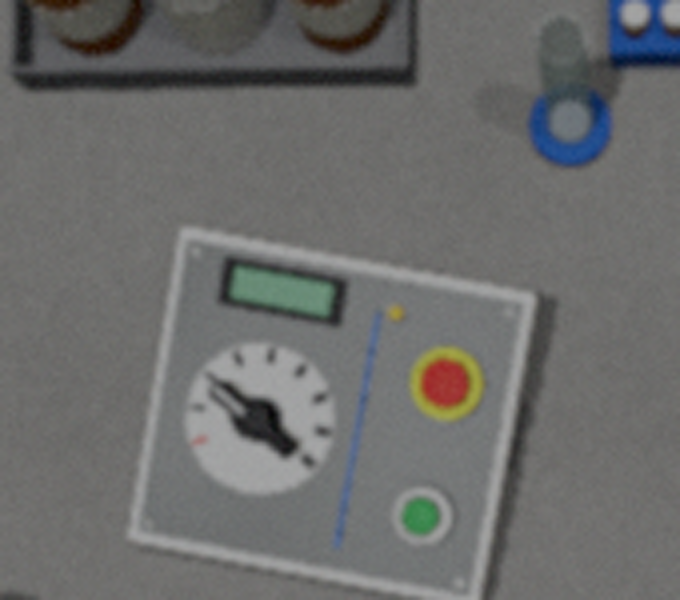

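The white panel is on the left of the blue one. In the crop the pointer's white line ends at about (210,378) and the hub is at (260,420), which means step 2. Green is at (420,515) and red at (446,384). Next I fit the panel pose in both views and check IK.

```bash
cat > h.py <<'E'
import numpy as np, cv2, json
from scipy.spatial.transform import Rotation as R
from scipy.optimize import least_squares
from plant import *
def Rp(yaw): return R.from_euler('ZY',[yaw,-np.radians(10)]).as_matrix()
def proj(c,P):
    m=camera_model(c); T=np.linalg.inv(m["cam_to_world"]); p=P@T[:3,:3].T+T[:3,3]
    q=p@np.array(m["intrinsics"]).T; return q[:,:2]/q[:,2:]
try:
    x,y,yaw=json.load(open("pose.json")); RP=Rp(yaw); O=np.array([x,y,.08])
    W=lambda v: O+RP@np.array(v)/1000
except FileNotFoundError: pass
def ori(ty):  # tool z into the panel, tool y = given panel-frame direction
    z=np.array([0,0,-1.]); ty=np.array([*ty,0.])/np.linalg.norm(ty)
    return R.from_matrix(RP@np.c_[np.cross(ty,z),ty,z]).as_rotvec()
AX=np.array([-10.,48.])
def finger(phi,d,h,r=28,s=1):  # phi deg: angle of the half pushed; finger d mm behind it
    a=np.radians(phi); er=np.array([np.cos(a),np.sin(a)]); t=np.array([np.sin(a),-np.cos(a)])
    return W([*(AX+r*er-d*t),h]), ori(s*t)
E
python3 - <<'E'
from h import *
P=np.array([[-55,-80,22],[40,-80,22]])/1000
obs={}
for c,box in (("top",(50,200,170,340)),("scene",(180,270,340,480))):
    im=cv2.imread(f"pics/{c}0.png").astype(int); b,g,r=[im[...,i] for i in range(3)]
    mk=np.zeros(b.shape,bool); mk[box[0]:box[1],box[2]:box[3]]=1
    def big(m):
        n,l,s,ce=cv2.connectedComponentsWithStats((m&mk).astype(np.uint8)); k=1+np.argsort(-s[1:,4])[:3]; print(c,[(s[i,4],ce[i].round(1)) for i in k]); return ce[k[0]]
    obs[c]=np.array([big((g>r+50)&(g>b+25)),big((r>g+80)&(r>b+80))])
C=np.array([[185,232],[535,297],[135,537],[478,600]])/4+[170,50]
PC=np.array([[115,130,0],[115,-130,0],[-115,130,0],[-115,-130,0]])/1000
def res(v,full=False):
    o=np.array([v[0],v[1],.08]);f=lambda P:o+P@Rp(v[2]).T
    e=[(proj(c,f(P))-obs[c]).ravel() for c in obs]+[0.4*(proj("top",f(PC))-C).ravel(),.6*(proj("top",f(np.array([[-10,48,0]])/1000))-[235,155]).ravel()]
    return np.concatenate(e)
s=least_squares(res,[.63,.22,-.17],loss="soft_l1"); print(s.x,res(s.x).round(1))
json.dump(list(s.x),open("pose.json","w"))
E
python3 - <<'E'
from h import *
print(W([-55,-80,22]),W([40,-80,22]),W([-10,48,20]))
for ty in ([1,0],[-1,0],[0,1],[0,-1]): print("btn",ty,inverse_kinematics(W([-55,-80,40]),ori(ty)))
for s in (1,-1):
  for base in (0,180):
    for phi in (60,0,-60):
      q=inverse_kinematics(*finger(phi+base,25,14,s=s)); print(s,base,phi,None if q is None else np.round(q,2))
E
```

```text
top [(np.int32(50), array([274.6, 178.6]))]
top [(np.int32(92), array([280.8, 145.2]))]
scene [(np.int32(41), array([431.2, 224.5])), (np.int32(32), array([373.9, 205.2]))]
scene [(np.int32(74), array([384.5, 219.3]))]
[ 0.63557089  0.21928045 -0.20647968] [  0.2  -0.1   0.2  -0.1 -56.3 -19.4   1.   -0.1  -0.6  -1.1   0.2  -0.7
  -1.1   0.1  -0.1   0.8   0.1  -0.6]
[0.56241663 0.15286752 0.09211512] [0.6539861  0.13368693 0.1086117 ] [0.63237356 0.26899189 0.09795967]
btn [1, 0] [ 0.17052485  0.48979832  1.67505498 -0.08786029  0.81617002  0.43206181]
btn [-1, 0] [ 0.17052485  0.48979832  1.67505498 -0.08786029  0.81617002 -2.70953085]
btn [0, 1] [ 0.17052485  0.48979832  1.67505498 -0.08786029  0.81617002 -1.13873452]
btn [0, -1] [ 0.17052485  0.48979832  1.67505498 -0.08786029  0.81617002  2.00285813]
1 0 60 [ 0.38  0.72  1.29 -0.12  0.99  1.17]
1 0 0 [ 0.34  0.75  1.22 -0.11  1.03  2.17]
1 0 -60 None
1 180 60 [ 0.27  0.66  1.4  -0.1   0.93 -2.08]
1 180 0 [ 0.32  0.63  1.47 -0.11  0.88 -0.98]
1 180 -60 [ 0.38  0.66  1.42 -0.12  0.91  0.13]
-1 0 60 [ 0.38  0.72  1.29 -0.12  0.99 -1.97]
-1 0 0 [ 0.34  0.75  1.22 -0.11  1.03 -0.97]
-1 0 -60 [ 0.29  0.72  1.27 -0.1   1.    0.02]
-1 180 60 [ 0.27  0.66  1.4  -0.1   0.93  1.06]
-1 180 0 [ 0.32  0.63  1.47 -0.11  0.88  2.16]
-1 180 -60 [ 0.38  0.66  1.42 -0.12  0.91 -3.02]
```

```bash
python3 - <<'E'
from h import *
P=np.array([[-55,-80,22],[40,-80,22]])/1000
obs={"top":np.array([[274.6,178.6],[280.8,145.2]]),"scene":np.array([[373.9,205.2],[384.5,219.3]])}
C=np.array([[185,232],[535,297],[135,537],[478,600]])/4+[170,50]
PC=np.array([[115,130,0],[115,-130,0],[-115,130,0],[-115,-130,0]])/1000
def res(v):
    o=np.array([v[0],v[1],.08]);f=lambda P:o+P@Rp(v[2]).T
    return np.concatenate([(proj(c,f(P))-obs[c]).ravel() for c in obs]+[0.4*(proj("top",f(PC))-C).ravel(),.6*(proj("top",f(np.array([[-10,48,0]])/1000))-[235,155]).ravel()])
s=least_squares(res,[.63,.22,-.17],loss="soft_l1"); print(s.x,res(s.x).round(1))
json.dump(list(s.x),open("pose.json","w"))
E
python3 - <<'E'
from h import *
o=ori([0,1]); print(W([-55,-80,22]))
gripper_to(0.0)
reach(W([-55,-80,110]),o)
move_linear(W([-55,-80,32]),o,vel=.15)
n=RP[:,2]; f0=get_contact_force()@n
hit=move_linear(W([-55,-80,14]),o,vel=.02,f_stop=7)
h=(np.array(get_tool_pos())-O)@n; print(hit,h*1000,get_contact_force()@n-f0)
pause(.15); h=(np.array(get_tool_pos())-O)@n; print(h*1000,get_contact_force()@n-f0)
im=get_image("scene"); cv2.imwrite("pics/press.png",cv2.cvtColor(im[150:300,300:500],cv2.COLOR_RGB2BGR))
print(get_clock())
E
```

```text
[ 0.63421239  0.21831977 -0.20001139] [ 0.7  0.2  0.5  0.2  0.5 -0.2  0.6 -0.2 -0.6 -0.9  0.3 -0.6 -0.9  0.4
  0.1  0.9  0.3 -0.2]
[0.56148923 0.15143506 0.09211512]
True 16.565887141675287 5.122096767265262
16.529172466045402 6.438327137091458
6.2917
```

```bash
python3 - <<'E'
from h import *
move_linear(W([-55,-80,75]),vel=.1)
p,o=finger(60,38,75,s=-1); reach(p,o)
im=get_image("top"); cv2.imwrite("pics/t1.png",cv2.cvtColor(im,cv2.COLOR_RGB2BGR))
print(get_contact_force())
p,o=finger(60,38,13,s=-1); print("down hit",move_linear(p,o,vel=.08,f_stop=6))
pause(.2); f0=np.array(get_contact_force()); print(f0)
p1,_=finger(60,10,13,s=-1)
hit=move_linear(p1,o,vel=.015,f_stop=2.5)
t=(p1-p)/np.linalg.norm(p1-p); q=np.array(get_tool_pos())
print(hit,"d=",38-(q-p)@t*1000,(RP.T@(q-O)*1000).round(1),RP.T@(np.array(get_contact_force())-f0),get_clock())
pause(.1);print(RP.T@(np.array(get_contact_force())-f0))
im=get_image("scene"); cv2.imwrite("pics/s1.png",cv2.resize(cv2.cvtColor(im[130:290,320:520],cv2.COLOR_RGB2BGR),None,fx=3,fy=3))
E
```

```text
[ 0.12694108 -0.88928733 -0.24614525]
down hit False
[-0.12570555 -0.28811896  0.05737525]
True d= 23.452721836173634 [-16.4  83.8  12.6] [-1.19886455  0.46124551  0.2804579 ] 10.0667
[ 0.04285978  0.88789012 -0.63435615]
```

View pics/s1.png

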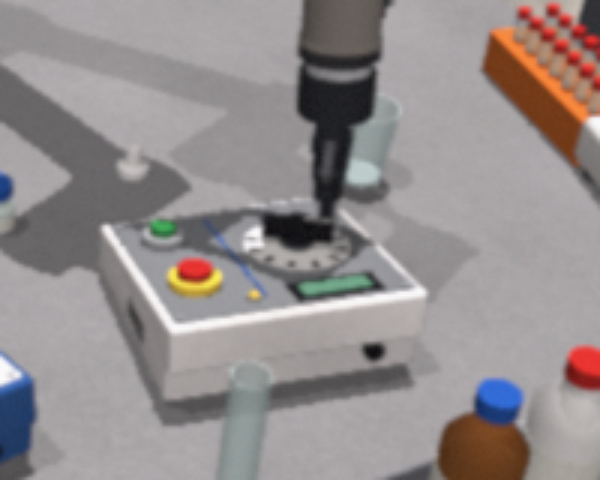

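The finger is at about (325,215) in the crop, next to the left side of the black bar. The button is back out at (163,229). I'll confirm the contact with a second light push.

```bash
python3 - <<'E'
from h import *
p,o=finger(60,23.5,13,s=-1)
f0=np.mean([get_contact_force() for _ in range(5)],0)
for d in (23,22.5,22,21.5,21,20.5,20,19.5):
    p1,_=finger(60,d,13,s=-1); hit=move_linear(p1,o,vel=.01,f_stop=5)
    a=np.radians(60); t=RP@[np.sin(a),-np.cos(a),0]
    f=[]
    for _ in range(4): pause(.02); f.append(np.array(get_contact_force())@t)
    f=np.mean(f)-f0@t; print(d,hit,round(f,2))
    if hit or f<-2.5: break
print((np.array(get_tool_pos())-p1)*1000,get_clock())
E
```

```text
23 False -1.44
22.5 False -3.44
[-0.50010834  0.12706167 -0.41265002] 10.875
```

```bash
cat >> h.py <<'E'
def arc(a0,a1,d=23,step=3,fs=9):
    f0=None
    for phi in np.arange(a0,a1-.01,-step):
        p,o=finger(phi,d,13,s=-1); hit=move_linear(p,o,vel=.02,f_stop=fs)
        f=RP.T@np.mean([get_contact_force() for _ in range(3)],0); a=np.radians(phi)
        print(round(phi,1),hit,"t %.1f r %.1f n %.1f"%(f[:2]@[np.sin(a),-np.cos(a)],f[:2]@[np.cos(a),np.sin(a)],f[2]),round(get_clock(),2))
        if hit: break
E
python3 - <<'E'
from h import *
arc(57,39)
pause(.2)
for c in("scene","top"): cv2.imwrite(f"pics/{c}2.png",cv2.cvtColor(get_image(c),cv2.COLOR_RGB2BGR))
a=cv2.resize(cv2.imread("pics/scene2.png")[180:250,360:470],(660,420),interpolation=cv2.INTER_CUBIC)
cv2.imwrite("pics/s2.png",a)
E
```

```text
57.0 False t -3.1 r -0.8 n -0.9 11.12
54.0 False t -3.0 r -1.0 n -0.8 11.38
51.0 False t -2.2 r -0.3 n -1.1 11.62
48.0 False t -0.3 r 1.1 n -0.0 11.88
45.0 False t -0.1 r 0.2 n 0.0 12.12
42.0 False t -0.6 r 0.4 n -0.0 12.38
39.0 False t -0.2 r -0.1 n 0.8 12.62
```

View pics/s2.png

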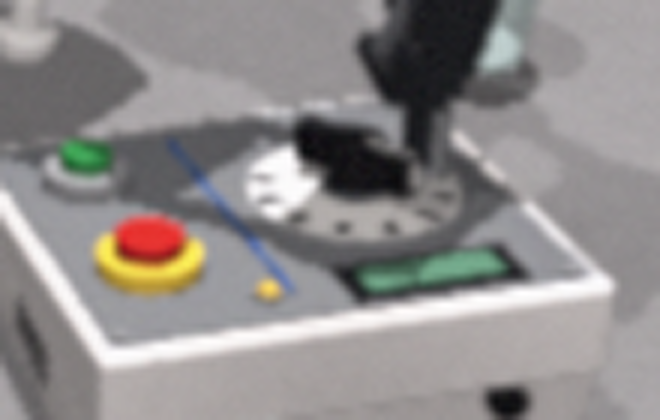

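The bar moved ahead from about (300,130) to (410,185), which is step 3. The force rose and fell through the click as expected. Now on to steps 4 and 5.

```bash
python3 - <<'E'
from h import *
arc(36,-21)
pause(.2)
cv2.imwrite("pics/scene3.png",cv2.cvtColor(get_image("scene"),cv2.COLOR_RGB2BGR))
a=cv2.resize(cv2.imread("pics/scene3.png")[180:250,360:470],(660,420),interpolation=cv2.INTER_CUBIC)
cv2.imwrite("pics/s3.png",a)
E
```

```text
36.0 False t -0.7 r -0.2 n -0.8 13.18
33.0 False t -0.0 r -0.3 n 0.8 13.43
30.0 False t -1.6 r -1.0 n 1.1 13.68
27.0 False t -2.7 r -2.2 n 0.5 13.93
24.0 False t -2.5 r -1.5 n 0.3 14.18
21.0 False t -0.3 r -1.4 n -1.1 14.43
18.0 False t -0.8 r 0.0 n 0.4 14.68
15.0 False t 0.0 r 0.3 n 0.8 14.93
12.0 False t 0.3 r -0.0 n -0.1 15.18
9.0 False t 0.3 r -0.0 n -0.2 15.43
6.0 False t 0.0 r -0.3 n 0.6 15.68
3.0 False t -0.4 r 0.7 n 0.0 15.93
0.0 False t -0.3 r 0.0 n -0.0 16.18
-3.0 False t -1.5 r -0.8 n 0.1 16.43
-6.0 False t -1.8 r -1.6 n 0.3 16.68
-9.0 False t -1.1 r -0.6 n -0.4 16.93
-12.0 False t -1.2 r -0.3 n -0.9 17.18
-15.0 False t -0.2 r 0.6 n -0.9 17.43
-18.0 False t -0.2 r -0.4 n 0.4 17.68
-21.0 False t 0.4 r 0.2 n -1.0 17.93
```

View pics/s3.png

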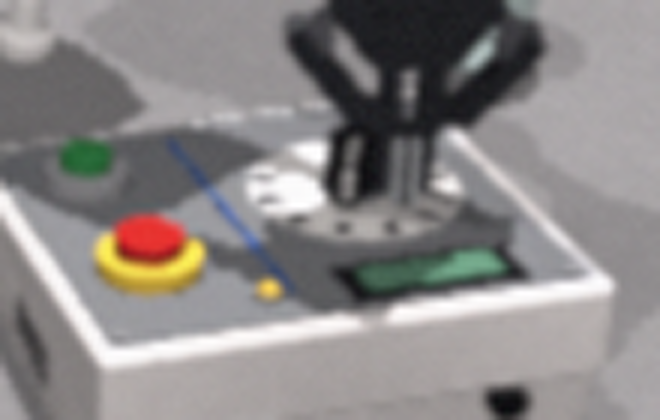

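```bash
python3 - <<'E'
from h import *
for k in range(3,9):
    a=np.radians(120-30*k); f=lambda r,h:((proj("scene",W([-10+r*np.cos(a),48+r*np.sin(a),h])[None])[0]-[360,180])*6).round()
    print(k,"mark",f(46,0),"tip",f(36,32),"tail",f(-36,32))
E
```

```text
3 mark [430. 223.] tip [417. 160.] tail [300. 116.]
4 mark [392. 235.] tip [387. 169.] tail [329. 108.]
5 mark [343. 235.] tip [349. 169.] tail [366. 107.]
6 mark [298. 225.] tip [314. 161.] tail [400. 115.]
7 mark [269. 206.] tip [291. 147.] tail [424. 128.]
8 mark [263. 184.] tip [286. 130.] tail [431. 145.]
```

The tip at (349,~165–200) matches step 5. Now the last click: I stop at about 0.63 of the way, back off the finger, and look.

```bash
python3 - <<'E'
from h import *
arc(-24,-49,step=2.5)
pause(.3)
p,o=finger(-48,38,13,s=-1); move_linear(p,o,vel=.05)
p,o=finger(-48,38,90,s=-1); move_linear(p,o,vel=.12)
p=np.array(get_tool_pos()); move_linear(p+[-.17,0,.08],vel=.15)
pause(.2)
print(get_contact_force(),get_clock())
ims=[]
for c,(a,b,e,f) in {"scene":(180,250,360,470),"top":(110,190,200,300)}.items():
    ims.append(cv2.resize(cv2.cvtColor(get_image(c)[a:b,e:f],cv2.COLOR_RGB2BGR),(400,300 if c=="top" else 254),interpolation=cv2.INTER_CUBIC))
cv2.imwrite("pics/f.png",np.vstack(ims))
E
```

```text
-24.0 False t -0.0 r -0.2 n -0.5 18.43
-26.5 False t 0.2 r 0.2 n -0.0 18.68
-29.0 False t 0.0 r 0.1 n 0.4 18.93
-31.5 False t -0.3 r 0.5 n -0.6 19.18
-34.0 False t -1.5 r -0.7 n -0.1 19.43
-36.5 False t -2.8 r -1.5 n -1.1 19.68
-39.0 False t -2.4 r -0.9 n -0.5 19.93
-41.5 False t -0.9 r 0.1 n -0.6 20.18
-44.0 False t -1.0 r -0.9 n -0.3 20.43
-46.5 False t -1.2 r 0.2 n 1.4 20.68
-49.0 False t -0.6 r 0.4 n -0.7 20.93
[0.01386736 0.02799576 0.18514056] 24.075
```

View pics/f.png

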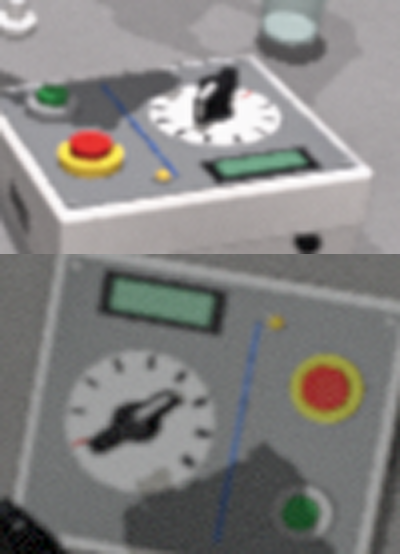

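```bash
python3 - <<'E'
from h import *
im=get_image("top"); B=cv2.cvtColor(im,cv2.COLOR_RGB2BGR)
c=cv2.resize(B[125:180,205:265],None,fx=10,fy=10,interpolation=cv2.INTER_CUBIC)
for deg,col in ((-30,(255,0,0)),(-45,(0,160,0)),(-60,(0,0,255))):
    a=np.radians(deg)
    for r in (36,-36):
        q=(proj("top",W([-10+r*np.cos(a),48+r*np.sin(a),32])[None])[0]-[205,125]+.5)*10
        cv2.circle(c,tuple(int(v) for v in q),6,col,-1)
cv2.imwrite("pics/g.png",c)
# dark-pixel principal axis in top view vs. predicted
g=cv2.cvtColor(B,cv2.COLOR_BGR2GRAY)[125:180,205:265]; cen=proj("top",W([-10,48,32])[None])[0]-[205,125]
yy,xx=np.nonzero(g<70); k=np.hypot(xx-cen[0],yy-cen[1])<15; P=np.c_[xx,yy][k].astype(float)
u=np.linalg.svd(P-P.mean(0))[2][0]; u*=np.sign(u[0]); print(k.sum(),P.mean(0),cen,"img angle",np.degrees(np.arctan2(-u[1],u[0])))
for deg in range(-70,-29,5):
    a=np.radians(deg); v=proj("top",np.array([W([-10+r*np.cos(a),48+r*np.sin(a),32]) for r in(36,-36)])); w=v[0]-v[1]; print(deg,np.degrees(np.arctan2(-w[1],w[0])).round(1))
E
```

```text
119 [27.23529412 30.65546218] [27.73475547 29.53802362] img angle 27.494740537969275
-70 9.5
-65 14.6
-60 19.7
-55 24.8
-50 29.9
-45 35.0
-40 40.1
-35 45.2
-30 50.2
```

View pics/g.png

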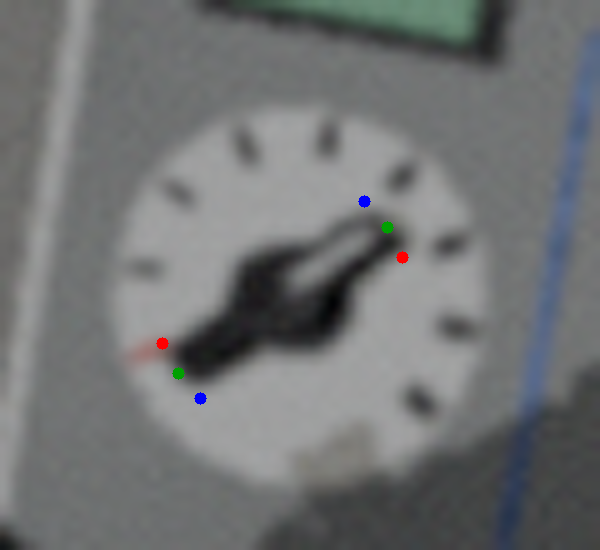

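The bar is resting at about -48°, between click 5 (mark at (400,175)) and click 6 (mark at (448,243)), so it hasn't snapped in. I'll go back and nudge it a little further.

```bash
python3 - <<'E'
from h import *
p,o=finger(-45,38,90,s=-1); move_linear(p,o,vel=.15)
p,o=finger(-45,38,13,s=-1); print(move_linear(p,o,vel=.08,f_stop=6))
p,o=finger(-45,24,13,s=-1); print(move_linear(p,o,vel=.03,f_stop=5))
arc(-47,-57,step=2,fs=6)
pause(.3)
p,o=finger(-57,38,13,s=-1); move_linear(p,o,vel=.05)
p,o=finger(-57,38,90,s=-1); move_linear(p,o,vel=.12)
p=np.array(get_tool_pos()); move_linear(p+[-.17,0,.08],vel=.15)
pause(.2); print(get_clock())
B=cv2.cvtColor(get_image("top"),cv2.COLOR_RGB2BGR)
cv2.imwrite("pics/g2.png",cv2.resize(B[125:180,205:265],None,fx=10,fy=10,interpolation=cv2.INTER_CUBIC))
g=cv2.cvtColor(B,cv2.COLOR_BGR2GRAY)[125:180,205:265]; cen=proj("top",W([-10,48,32])[None])[0]-[205,125]
yy,xx=np.nonzero(g<70); k=np.hypot(xx-cen[0],yy-cen[1])<15; P=np.c_[xx,yy][k].astype(float)
u=np.linalg.svd(P-P.mean(0))[2][0]; u*=np.sign(u[0]); print(k.sum(),"img angle",np.degrees(np.arctan2(-u[1],u[0])))
E
```

```text
False
False
-47.0 False t -1.2 r -0.3 n -0.4 27.62
-49.0 False t 0.0 r -0.2 n 0.7 27.88
-51.0 False t 0.2 r 0.0 n -0.3 28.12
-53.0 False t -0.1 r 0.6 n 0.0 28.38
-55.0 False t -0.3 r 0.4 n 0.8 28.62
-57.0 False t -0.5 r 0.4 n 0.3 28.88
32.0167
114 img angle 13.360560297229515
```

View pics/g2.png

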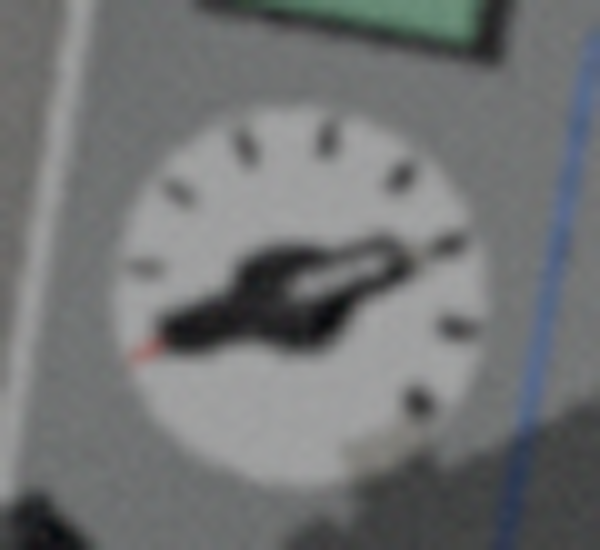

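The pointer lines up with the sixth mark at (448,243), and the tail lines up with the red mark. Handing in.

```bash
python3 -c "
from plant import *
print(finish_job(),get_clock())"
```

```text
the job is handed in; nothing more can be done
the job is handed in; nothing more can be done
```

I pressed the start button at step 2, it came back out, and I pushed the selector click by click to step 6. The last picture shows the pointer on the sixth mark with the arm clear, and I handed the job in at about 32 s; the result wasn't reported back.

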